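# Locate the manifold block in the fixture

### The job

Take the long manifold block (the one with three ports on top) and set it on the base plate of the locating fixture, long side along the long fence, clear of both the fence and the end stop, and press it down firmly flat on the plate. Keeping it flat on the plate, slide it square up against the long fence first, and only then along the fence until its end bears against the short end stop. Leave it there, flat and against both stops, and let go.

Things in the scene. Friction and masses are not known exactly. Their poses are not given: they have to be found in the camera images.
- long_block: Loose plain aluminium block, 38 mm (own x) by 76 mm (own y) by 45 mm high, about 0.2 kg, three round ports in a row on its top; it stands upright on the bench. Origin: centre of its underside, z up. It looks the same when turned half round and may point either way. Grip it across the 38 mm width. A similar but shorter block (50 mm long, two ports) stands nearby and is not wanted.
- fixture: Fixed aluminium base plate 120 mm (own x) by 160 mm (own y) by 12 mm thick. Origin: centre of its underside, on the bench; flat top at z = 12 mm. The long fence runs near its +x (far) edge, the short end stop stands near its +y (left) edge. Home, the block's centre is at x = +21, y = +22 mm here, 76 mm side along y; there is room to set it down 30 mm short of that in x and y.
- fence: Long steel fence bar on the plate, 14 mm (x) by 120 mm (y), standing 12 mm above the plate top. Origin: centre of its underside, on the plate top, axes as the fixture's. Its flat stop face looks to -x, 7 mm from its origin, which is x = +40 mm in the fixture's frame; it spans y = -74 to +46 mm there.
- end_stop: Short steel end stop on the plate, 40 mm (x) by 14 mm (y), standing 12 mm above the plate top. Origin: centre of its underside, on the plate top, axes as the fixture's. Its flat stop face looks to -y, 7 mm from its origin, which is y = +60 mm in the fixture's frame; it spans x = -12 to +28 mm there. Fingers that hold the block with their tips 15 mm or more above the plate top pass over both stops.
Not all that is in view belongs to the job. What is shaped like the long_block but red is not meant.

How it is judged:
On the way, in this order (a step that is already met when the one before it is completed fails the run):
1. the long block stands flat on the plate, at least 5 mm clear of fence and end stop, and is pressed down with more than 5 N (its weight included) (contact force between long_block and fixture above 5 N and z of long_block in the frame of fixture between 0.008 and 0.016 m and angle between long_block's own z axis and vertical below 0.1 rad and x of long_block in the frame of fixture below 0.016 m and y of long_block in the frame of fixture below 0.017 m and angle between the y axis of long_block and the y axis of fixture, either way round below 0.26 rad), for 0.1 s.
2. flat on the plate, the block is up against the long fence (touching it with more than 1 N, or within 3 mm of its home position there), still at least 5 mm short of the end stop ((contact force between long_block and fence above 1 N or x of long_block in the frame of fixture above 0.018 m) and z of long_block in the frame of fixture below 0.016 m and angle between long_block's own z axis and vertical below 0.1 rad and y of long_block in the frame of fixture below 0.017 m and angle between the y axis of long_block and the y axis of fixture, either way round below 0.18 rad).
3. flat on the plate and within 10 mm of the fence, the block is up against the end stop (touching it with more than 1 N, or within 3 mm of its home position there) ((contact force between long_block and end_stop above 1 N or y of long_block in the frame of fixture above 0.019 m) and z of long_block in the frame of fixture below 0.016 m and x of long_block in the frame of fixture above 0.011 m and angle between long_block's own z axis and vertical below 0.1 rad).
At the end, for the whole second after the job is handed in: The long block stands upright and at rest, flat on the fixture's plate (within 4 mm), its long side along the fence within 10 degrees, within 10 mm of its home position against the fence and within 10 mm of its home position against the end stop, let go (x of long_block in the frame of fixture between 0.011 and 0.026 m and y of long_block in the frame of fixture between 0.012 and 0.027 m and z of long_block in the frame of fixture between 0.008 and 0.016 m and angle between the y axis of long_block and the y axis of fixture, either way round below 0.18 rad and angle between long_block's own z axis and vertical below 0.1 rad and linear speed of long_block below 0.02 m/s); the robot touches nothing.
It also fails if it takes over 48 s, if anything falls off the work surface, if the arm or the gripper's body presses on something with over 40 N, if the wrist force passes 120 N, or if a joint passes its speed limit or range.

### The arm

A 7-joint arm with a two-finger parallel gripper is mounted at the origin on a cart in front of the work surface, level with it; the furniture and walls round the work are solid. World frame = base frame: x ahead of the robot, y to its left, z up, the work surface at z = 0. Lengths are in m, angles in rad, forces in N, time in s.
With the tool pointing down it reaches from about 0.425 to 0.925 m from the base axis. Payload 6.8 kg.
Tool frame: the origin (TCP) lies on the centre line of the jaws, within the pads' length; the fingertips stand 14 mm ahead of it and the grasp point (between the pads) lies 5 mm behind it (r.tips_ahead is the distance from the TCP to the fingertips, in m); z points along the fingers, y is the line along which they close (so a half turn about z gives the same grasp; the last joint's range is limited). The gripper opens to 85 mm and grips with 20 to 120 N. Pads are 22 mm wide; open, the fingers measure 114 mm over their backs; the gripper's body (76 mm by 85 mm) begins 54 mm behind the grasp point. The pads swing forward as they close: fully open they stand 13 mm farther back than shut.
Start: joints at [-1.294, 0.477, 0.022, 1.555, -0.011, 1.109, -0.083], TCP at [0.253, 0.626, 0.245] pointing down, gripper open.
Joint ranges: [-2.96, 2.96], [-0.34, 2.1], [-1.41, 1.46], [0.24, 2.44], [-1.37, 4.51], [0.17, 1.92], [-2.96, 2.96]. Speed limits (rad/s): [2.39, 2.39, 3.14, 3.14, 3.14, 3.14, 3.14].

### API

Orientations are given as a rotation vector (axis times angle).
In Python, from bench import r, eyes gives the robot as it stands.
- The arm moves only by the tool step_arm, never from a script. Its argument "rows" is a list of rows, each a list of 6 numbers: the shift along the world's x, y, z in units of 60 cm (1.0 is 60 cm), then the turn, a rotation vector about the world's x, y, z in units of pi rad (1.0 is pi rad). In form: [[x, y, z, rx, ry, rz], ...]. A call has 1 to 5 rows; each row is the pose to reach, as a shift and turn from the pose commanded when the call began, turning the shorter way round; what a row does not reach only later rows make up. A row lasts 1/12 s, in which the tool goes at most 41.7 mm and 7.16 degrees, less where a joint would pass 70% of its speed; a pose out of reach is approached as far as the arm can. A call with a number of a shift or a turn outside -1 to 1 is refused whole. A call with a gripper value outside its range is refused whole. "jaw" is the closure, from 0 (fully open) to 1 (shut), set as the call begins (left out, the last holds). The fingers move at their own pace and stop on an object; "squeeze" is the grip in N (left out, the last holds). Time passes only in rows, so rows that repeat a pose let the fingers close. It gives the time, the measured TCP pose, the force, the opening and the grip force at its end, in the units of the state.
- r.get_obs(): the state, without advancing time (a new reading comes with each control period).
- eyes.grab_frame(name): name is "scene" or "side" or "wrist"; returns the picture (384x512x3 uint8, red, green, blue); there is no depth.
- eyes.camera_info(name): a dict with "mtx" (3x3 intrinsics, pixels), "extrinsics" (4x4, takes a point from camera to world coordinates); the wrist camera has in their place "tool_from_camera" (4x4, takes a point from camera to tool coordinates, whose origin is the TCP and whose axes are the flange's). Camera axes: x right, y down, z forward; pixel columns grow to the right and rows downward; lengths in m; the calibration is good to about 2 mm. The wrist camera is an equidistant fisheye: a pixel r from the principal point sees the ray r / f radians off the axis. A picture is of the moment at which its call begins: read the wrist's pose just before it. camera_info takes no time and is no camera call.
- r.hand_in(): hands the job in; it is judged then, once.
The state is a dict: "clock": time; "joints": joint angles; "qvel": joint speeds; "tau": joint torques, N m; "tcp_pos": TCP position; "orientation": TCP orientation; "contact_force": force on the tool from outside, world axes, zero at the start; "moment": the same for the moment, N m; "grip_width": finger opening in m; "gripper_force": force on a finger pad.
Only numpy, scipy, OpenCV 4.12 (cv2) and the standard library are available. Lean on these libraries where they do the work, as an engineer would, in place of code of your own. Each camera call takes 0.05 s, during which the arm holds its last target. There are 200 camera calls.

## Working session

There is one attempt and no reset: what is moved stays moved. The work goes in short steps, Python scripts to look and compute and a tool call to move; the robot and the scene stay as the last step left them, time stands still between calls to the robot, and variables do not carry over. Pictures are saved under pics/ and viewed, at most 10 in all, crops included, and the job is handed in when it is done.

Besides the shell and the picture viewer there is one more tool, called after "Call:" by a JSON object that holds its "api" and its "payload", one argument or row to a line. step_arm: Moves the arm, as the interface text tells. Shifts and turns lie within -1 to 1; 1 stands for 60 cm of shift or pi rad of turn. Its arguments: {"type":"object","properties":{"rows":{"type":"array"},"jaw":{"type":"number"},"squeeze":{"type":"number"}},"required":["rows"]}

```bash
mkdir -p pics; ls
python3 - <<'E'
from bench import r, eyes
import cv2,numpy as np
o=r.get_obs(); print({k:np.round(v,3).tolist() for k,v in o.items()}, r.tips_ahead)
for n in ["scene","side","wrist"]:
    c=eyes.camera_info(n); print(n,{k:np.round(v,4).tolist() for k,v in c.items() if k in("mtx","extrinsics","tool_from_camera")})
    cv2.imwrite(f"pics/{n}0.png",eyes.grab_frame(n)[:,:,::-1])
E
```

```text
pics
{'clock': 0.0, 'joints': [-1.294, 0.478, 0.022, 1.556, -0.012, 1.109, -0.083], 'qvel': [-0.0, 0.0, 0.002, -0.0, -0.001, 0.002, -0.002], 'tau': [0.0, -59.646, 1.608, -28.12, 0.012, 0.009, 0.0], 'tcp_pos': [0.253, 0.625, 0.244], 'orientation': [-0.601, -3.083, 0.003], 'contact_force': [0.679, -0.2, -0.644], 'moment': [0.03, 0.033, -0.046], 'gripper_force': 0.0, 'grip_width': 0.085} 0.014
scene {'mtx': [[367.7543, 0.0, 253.4411], [0.0, 367.7543, 189.5348], [0.0, 0.0, 1.0]], 'extrinsics': [[-0.7192, -0.3065, 0.6235, -0.0192], [-0.6947, 0.3278, -0.6402, 0.8788], [-0.0081, -0.8936, -0.4487, 0.4213], [0.0, 0.0, 0.0, 1.0]]}
side {'mtx': [[430.4603, 0.0, 250.2571], [0.0, 430.4603, 194.2984], [0.0, 0.0, 1.0]], 'extrinsics': [[-0.9981, 0.0447, -0.042, 0.5676], [0.0575, 0.4424, -0.895, 1.1224], [-0.0214, -0.8957, -0.4441, 0.4221], [0.0, 0.0, 0.0, 1.0]]}
wrist {'mtx': [[297.3186, 0.0, 260.5074], [0.0, 297.3186, 189.4128], [0.0, 0.0, 1.0]], 'tool_from_camera': [[0.0003, -0.9657, -0.2596, 0.0657], [1.0, 0.0003, -0.0001, 0.0008], [0.0001, -0.2596, 0.9657, -0.1278], [0.0, 0.0, 0.0, 1.0]]}
```

View pics/scene0.png

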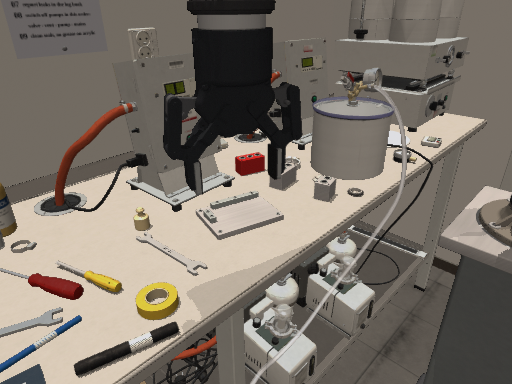

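View pics/side0.png

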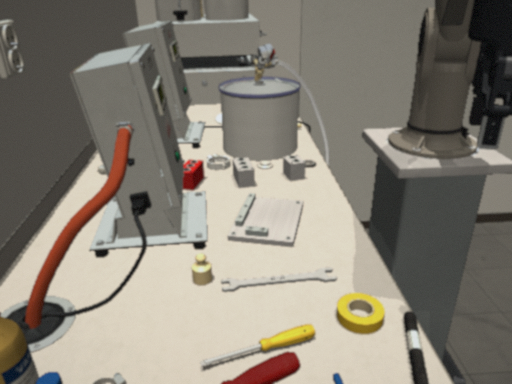

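The scene view shows the fixture near (240,213), the long block at about (285,172) partly behind a finger, the short block at (325,188) and the red decoy at (250,163). In the side view the fixture is near (268,220), the grey blocks are at (243,172) and (293,167), and the red one is at (192,175).

Run:
```python
import cv2
a=cv2.imread("pics/side0.png")[145:255,170:330]
cv2.imwrite("pics/s1.png",cv2.resize(a,None,fx=5,fy=5,interpolation=cv2.INTER_CUBIC))
```

```text
(no output)
```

View pics/s1.png

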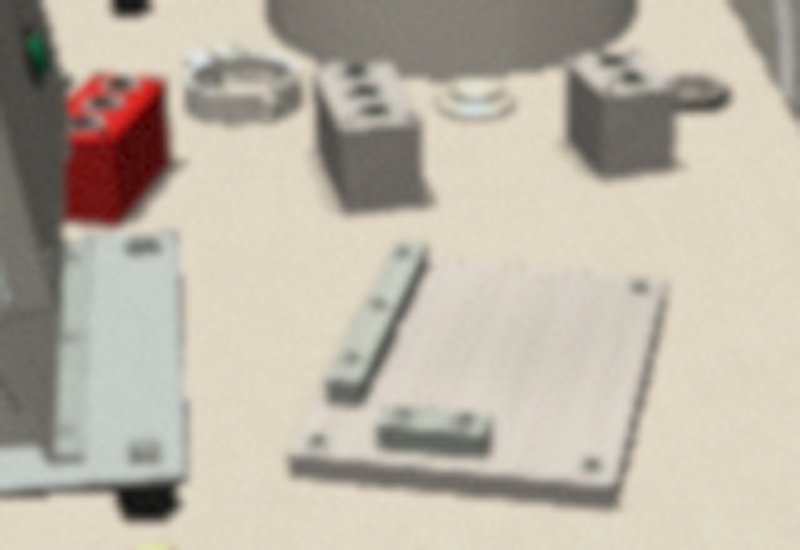

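The crop shows the long block's top corners at about (345,128), (418,120), (385,62) and (318,68). The plate-top corners are at about (290,460), (615,488) and (667,282).

```bash
cat > h.py <<'E'
from bench import r, eyes
import cv2, numpy as np
from scipy.spatial.transform import Rotation as R
def cast(name,px,z,pose=None):
    c=eyes.camera_info(name);K=np.array(c["mtx"]);px=np.array(px,float)
    n=(px-K[:2,2])/K[0,0]
    if name=="wrist":
        th=np.linalg.norm(n,axis=1,keepdims=True)
        d=np.hstack([n/th*np.sin(th),np.cos(th)])
        T=np.eye(4);T[:3,:3]=R.from_rotvec(pose[1]).as_matrix();T[:3,3]=pose[0]
        E=T@np.array(c["tool_from_camera"])
    else:
        d=np.hstack([n,np.ones((len(n),1))]);E=np.array(c["extrinsics"])
    d=d@E[:3,:3].T;o=E[:3,3]
    return (o+d*((z-o[2])/d[:,2:]))[:,:2]
E
python3 - <<'E'
from h import *
f=lambda p:(np.array(p)+.5)/5-.5+[170,145]
B=cast("side",f([(345,128),(418,120),(385,62),(318,68)]),.045)
P=cast("side",f([(290,460),(615,488),(667,282)]),.012)
print(B,B.mean(0)); print(P,(P[0]+P[2])/2)
a=lambda v:np.degrees(np.arctan2(v[1],v[0]))
print(a(B[0]-B[3]),a(B[1]-B[2]),a(P[0]-P[1]),a(P[1]-P[2]))
print(R.from_rotvec(r.get_obs()["orientation"]).as_matrix().round(3))
E
```

```text
[[0.55079363 0.23920807]
 [0.51785166 0.2336155 ]
 [0.52904656 0.16106933]
 [0.56119414 0.16528358]] [0.5397215  0.19979412]
[[0.57907437 0.46243324]
 [0.46596673 0.49126814]
 [0.42189662 0.33805338]] [0.50048549 0.40024331]
98.00843299008197 98.7723613640989 -14.301958724458471 73.95284952707058
[[-0.927  0.375 -0.   ]
 [ 0.375  0.927 -0.001]
 [-0.    -0.001 -1.   ]]
```

Call:
{"api": "step_arm", "payload": {
  "rows": [
    [0.478,-0.71,-0.03,0,0,-0.331],
    [0.478,-0.71,-0.03,0,0,-0.331],
    [0.478,-0.71,-0.03,0,0,-0.331],
    [0.478,-0.71,-0.03,0,0,-0.331],
    [0.478,-0.71,-0.03,0,0,-0.331]
  ],
  "jaw": 0,
  "squeeze": 40
}}

```text
clock: 0.57
tcp_pos: [0.3703, 0.451, 0.2378]
orientation: [-1.528, -2.745, 0.0]
contact_force: [-0.2, 0.6, 0.4]
grip_width: 0.0859
gripper_force: 0.0
```

Call:
{"api": "step_arm", "payload": {
  "rows": [
    [0.283,-0.418,-0.063,0,0,-0.13],
    [0.283,-0.418,-0.063,0,0,-0.13],
    [0.283,-0.418,-0.063,0,0,-0.13],
    [0.283,-0.418,-0.063,0,0,-0.13],
    [0.283,-0.418,-0.063,0,0,-0.13]
  ]
}}

```text
clock: 0.98
tcp_pos: [0.4861, 0.28, 0.212]
orientation: [-2.048, -2.382, 0.0]
contact_force: [-0.3, -0.1, 0.6]
grip_width: 0.0852
gripper_force: 0.0
```

Call:
{"api": "step_arm", "payload": {
  "rows": [
    [0.09,-0.134,-0.02,0,0,0],
    [0.09,-0.134,-0.02,0,0,0],
    [0.09,-0.134,-0.02,0,0,0],
    [0.09,-0.134,-0.02,0,0,0]
  ]
}}

```text
clock: 1.32
tcp_pos: [0.5416, 0.1956, 0.1998]
orientation: [2.054, 2.374, -0.003]
contact_force: [-0.8, 0.1, 0.0]
grip_width: 0.0855
gripper_force: 0.0
```

Run:
```python
from h import *
o=r.get_obs(); print(o["tcp_pos"].round(4) if hasattr(o["tcp_pos"],"round") else o["tcp_pos"],o["orientation"],o["clock"])
a=eyes.grab_frame("wrist")[:,:,::-1]
cv2.imwrite("pics/w1raw.png",a);cv2.imwrite("pics/w1.png",cv2.resize(a,(768,576),interpolation=cv2.INTER_CUBIC))
```

```text
[0.5416 0.1956 0.1998] [ 2.05395724  2.37435384 -0.00273818] 1.3167
```

View pics/w1.png

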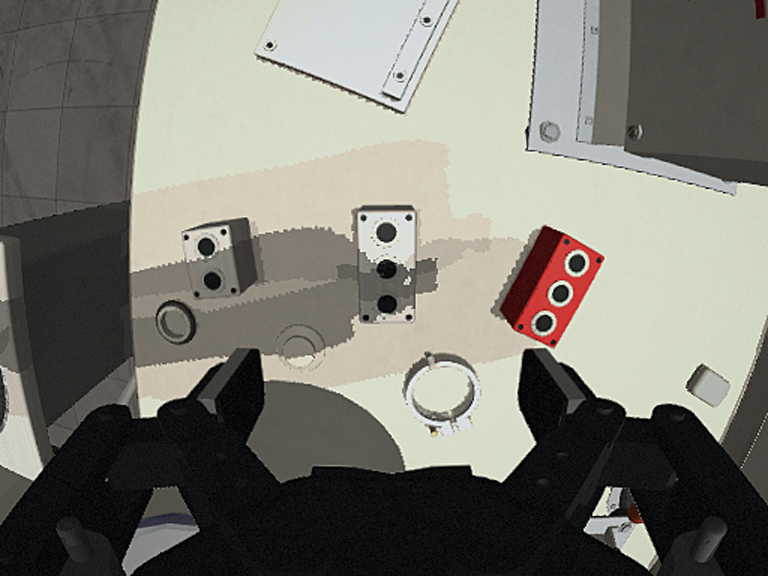

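The wrist view shows the long block with top corners near (358,210), (415,207), (416,322) and (359,322) in the 1.5x picture. It sits upright between the fingers, with the short block on the left and the red one on the right.

Run:
```python
from h import *
o=r.get_obs();pose=(o["tcp_pos"],o["orientation"])
f=lambda p:(np.array(p)+.5)/1.5-.5
B=cast("wrist",f([(358,210),(415,207),(416,322),(359,322)]),.045,pose)
print(B,B.mean(0))
a=lambda v:np.degrees(np.arctan2(v[1],v[0]))
print(a(B[0]-B[3]),a(B[1]-B[2]),a(B[1]-B[0]))
P=cast("wrist",f([(256,55),(403,111)]),.012,pose); print(P,a(P[1]-P[0]))
M=R.from_rotvec(pose[1]).as_matrix();print(a(M[:,0]),a(M[:,1]))
print(cast("wrist",f([(387,380),(404,465)]),0,pose))
```

```text
[[0.51404476 0.23439169]
 [0.54952608 0.2415869 ]
 [0.56252014 0.16563229]
 [0.52451516 0.15993798]] [0.53765154 0.20038722]
98.0049871027644 99.70798458530334 11.46348255214062
[[0.42179207 0.33527979]
 [0.53310428 0.30507641]] -15.181072824746797
98.47311415492202 8.47308377698994
[[0.55251002 0.09620512]
 [0.58062267 0.01029769]]
```

Call:
{"api": "step_arm", "payload": {
  "rows": [
    [-0.006,0.008,-0.07,0,0,0.002],
    [-0.006,0.008,-0.14,0,0,0.002],
    [-0.006,0.008,-0.2,0,0,0.002],
    [-0.006,0.008,-0.25,0,0,0.002],
    [-0.006,0.008,-0.281,0,0,0.002]
  ],
  "jaw": 0.25
}}

```text
clock: 1.78
tcp_pos: [0.5329, 0.2079, 0.0282]
orientation: [-2.032, -2.392, 0.006]
contact_force: [-0.8, 0.4, 0.7]
grip_width: 0.064
gripper_force: 0.0
```

Call:
{"api": "step_arm", "payload": {
  "rows": [
    [0,0,0,0,0,0],
    [0,0,0,0,0,0],
    [0,0,0,0,0,0],
    [0,0,0,0,0,0],
    [0,0,0,0,0,0]
  ],
  "jaw": 1,
  "squeeze": 60
}}

```text
clock: 2.2
tcp_pos: [0.5365, 0.2068, 0.033]
orientation: [2.037, 2.391, 0.003]
contact_force: [-0.1, 0.3, -3.2]
grip_width: 0.0374
gripper_force: 62.4
```

Call:
{"api": "step_arm", "payload": {
  "rows": [
    [0,0,0,0,0,0],
    [0,0,0,0,0,0],
    [0,0,0,0,0,0]
  ]
}}

```text
clock: 2.45
tcp_pos: [0.5361, 0.2062, 0.032]
orientation: [2.038, 2.391, 0.001]
contact_force: [0.8, -0.4, -2.7]
grip_width: 0.0372
gripper_force: 62.4
```

Call:
{"api": "step_arm", "payload": {
  "rows": [
    [0,0,0.06,0,0,0],
    [0,0,0.113,0,0,0],
    [-0.015,0.06,0.113,0,0,-0.033],
    [-0.03,0.12,0.113,0,0,-0.067],
    [-0.045,0.18,0.113,0,0,-0.1]
  ]
}}

```text
clock: 2.87
tcp_pos: [0.5093, 0.315, 0.1006]
orientation: [-2.395, -2.033, -0.003]
contact_force: [-0.1, 1.0, -3.4]
grip_width: 0.0367
gripper_force: 62.7
```

Call:
{"api": "step_arm", "payload": {
  "rows": [
    [-0.015,0.06,0,0,0,-0.034],
    [-0.025,0.11,0,0,0,-0.034],
    [-0.032,0.141,0,0,0,-0.034],
    [-0.032,0.141,0,0,0,-0.034],
    [-0.032,0.141,0,0,0,-0.034]
  ]
}}

```text
clock: 3.28
tcp_pos: [0.4887, 0.4003, 0.0991]
orientation: [-2.489, -1.916, 0.001]
contact_force: [-0.0, -0.5, -3.9]
grip_width: 0.0369
gripper_force: 62.7
```

Run:
```python
from h import *
o=r.get_obs(); print(np.round(o["tcp_pos"],4),np.round(o["orientation"],3),o["clock"],np.round(o["contact_force"],1))
a=eyes.grab_frame("wrist")[:,:,::-1]
cv2.imwrite("pics/w2.png",cv2.resize(a,(768,576),interpolation=cv2.INTER_CUBIC))
```

```text
[0.4887 0.4003 0.0991] [-2.489e+00 -1.916e+00  1.000e-03] 3.2833 [-0.  -0.5 -3.9]
```

View pics/w2.png

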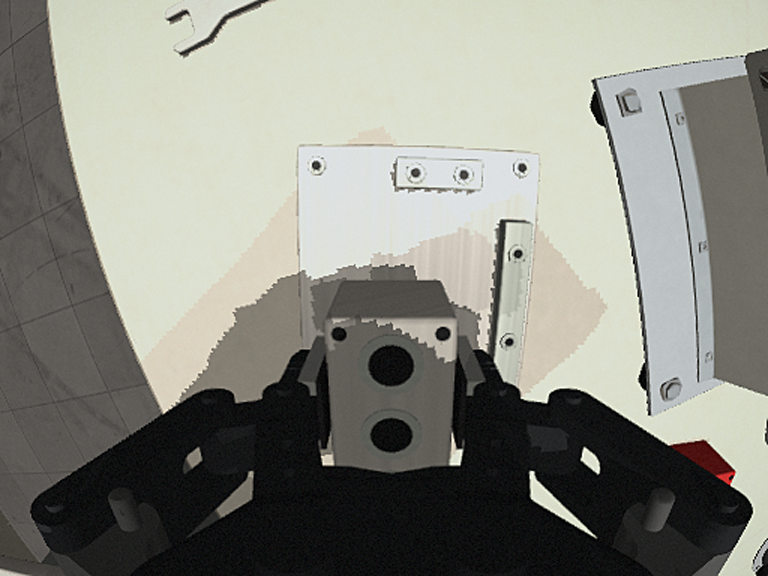

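The view shows the end stop's front top edge at about (397,188) to (480,190) and the fence's left edge near (500,221). The plate's +y corners are at (299,146) and (539,153). The held block's top edge runs from (327,318) to (457,318).

Run:
```python
from h import *
o=r.get_obs();pose=(o["tcp_pos"],o["orientation"])
f=lambda p:(np.array(p)+.5)/1.5-.5
a=lambda v:np.degrees(np.arctan2(v[1],v[0]))
C=cast("wrist",f([(299,146),(539,153)]),.012,pose)
S=cast("wrist",f([(397,187),(480,190),(501,221),(497,300)]),.024,pose)
B=cast("wrist",f([(327,318),(457,318)]),.112,pose)
M=R.from_rotvec(pose[1]).as_matrix();print("tool x,y",a(M[:,0]),a(M[:,1]))
y=a(C[1]-C[0]);print("yaw",y,a(S[1]-S[0]),a(S[2]-S[3])-90,a(B[1]-B[0]),np.linalg.norm(C[1]-C[0]))
t=np.radians(-15.1);ex=np.array([np.cos(t),np.sin(t)]);ey=np.array([-ex[1],ex[0]])
c1=C.mean(0)-.08*ey; print("ctr from plate",c1)
c2=np.array([.4995,.399])
for c in(c1,c2):
  print("stop y",(S[:2]-c)@ey,"fence x",(S[2:]-c)@ex,"block front",(B-c)@np.c_[ex,ey],"tcp",(pose[0][:2]-c)@np.c_[ex,ey])
```

```text
tool x,y 75.01195343134125 -14.988042063584496
yaw -15.918753387168808 -16.17214423629331 -14.72689250271958 -14.98861382935869 0.11726734245423266
ctr from plate [0.50232646 0.39129365]
stop y [0.06076112 0.06004853] fence x [0.03702353 0.03727397] block front [[-0.03186104  0.0292762 ]
 [ 0.00390105  0.02934572]] tcp [-0.01416059  0.0034854 ]
stop y [0.05405716 0.05334457] fence x [0.04175994 0.04201038] block front [[-0.02712463  0.02257224]
 [ 0.00863746  0.02264176]] tcp [-0.00942418 -0.00321857]
```

Call:
{"api": "step_arm", "payload": {
  "rows": [
    [0,0,-0.03,0,0,0],
    [0,0,-0.06,0,0,0],
    [0,0,-0.08,0,0,0],
    [0,0,-0.088,0,0,0],
    [0,0,-0.088,0,0,0]
  ]
}}

```text
clock: 3.75
tcp_pos: [0.4895, 0.397, 0.0454]
orientation: [2.494, 1.91, -0.004]
contact_force: [-0.2, -0.1, -2.7]
grip_width: 0.0366
gripper_force: 62.6
```

Call:
{"api": "step_arm", "payload": {
  "rows": [
    [0,0,-0.002,0,0,0],
    [0,0,-0.004,0,0,0],
    [0,0,-0.005,0,0,0]
  ]
}}

```text
clock: 4.0
tcp_pos: [0.4903, 0.399, 0.0444]
orientation: [-2.493, -1.912, -0.002]
contact_force: [0.3, 0.4, -2.4]
grip_width: 0.0371
gripper_force: 62.6
```

Call:
{"api": "step_arm", "payload": {
  "rows": [
    [0,0,-0.003,0,0,0],
    [0,0,-0.003,0,0,0]
  ]
}}

```text
clock: 4.17
tcp_pos: [0.4904, 0.3992, 0.0439]
orientation: [-2.492, -1.911, -0.002]
contact_force: [-2.5, -1.7, 10.0]
grip_width: 0.0373
gripper_force: 64.1
```

Call:
{"api": "step_arm", "payload": {
  "rows": [
    [0,0,-0.001,0,0,0],
    [0,0,-0.001,0,0,0],
    [0,0,-0.001,0,0,0]
  ]
}}

```text
clock: 4.42
tcp_pos: [0.4904, 0.3992, 0.0439]
orientation: [-2.492, -1.911, -0.003]
contact_force: [-3.6, -3.8, 14.2]
grip_width: 0.0374
gripper_force: 64.9
```

Call:
{"api": "step_arm", "payload": {
  "rows": [
    [0.01,-0.0027,0.0005,0,0,0],
    [0.02,-0.0054,0.0005,0,0,0],
    [0.03,-0.0081,0.0005,0,0,0],
    [0.04,-0.0108,0.0005,0,0,0],
    [0.042,-0.0114,0.0005,0,0,0]
  ]
}}

```text
clock: 4.83
tcp_pos: [0.5156, 0.3939, 0.0438]
orientation: [-2.49, -1.911, -0.004]
contact_force: [-6.1, 1.3, 12.3]
grip_width: 0.0368
gripper_force: 64.3
```

Call:
{"api": "step_arm", "payload": {
  "rows": [
    [0.0016,-0.0004,0,0,0,0],
    [0.0032,-0.0009,0,0,0,0]
  ]
}}

```text
clock: 5.0
tcp_pos: [0.5159, 0.3938, 0.0439]
orientation: [-2.489, -1.911, -0.002]
contact_force: [-7.8, 1.0, 14.2]
grip_width: 0.0369
gripper_force: 64.6
```

Call:
{"api": "step_arm", "payload": {
  "rows": [
    [0.0016,-0.0004,0,0,0,0],
    [0.0032,-0.0009,0,0,0,0]
  ]
}}

```text
clock: 5.17
tcp_pos: [0.5177, 0.3935, 0.0438]
orientation: [-2.488, -1.912, -0.002]
contact_force: [-7.0, 1.2, 11.4]
grip_width: 0.0368
gripper_force: 64.6
```

Call:
{"api": "step_arm", "payload": {
  "rows": [
    [0.0016,-0.0004,0,0,0,0],
    [0.0032,-0.0009,0,0,0,0],
    [0.0032,-0.0009,0,0,0,0]
  ]
}}

```text
clock: 5.42
tcp_pos: [0.5201, 0.3929, 0.0439]
orientation: [-2.489, -1.912, -0.003]
contact_force: [-6.6, 2.0, 10.9]
grip_width: 0.0369
gripper_force: 64.3
```

Call:
{"api": "step_arm", "payload": {
  "rows": [
    [0.0016,-0.0004,0,0,0,0],
    [0.0032,-0.0009,0,0,0,0],
    [0.0032,-0.0009,0,0,0,0]
  ]
}}

```text
clock: 5.67
tcp_pos: [0.5207, 0.3928, 0.0439]
orientation: [-2.487, -1.911, 0.0]
contact_force: [-10.2, 1.8, 14.6]
grip_width: 0.0371
gripper_force: 64.7
```

Call:
{"api": "step_arm", "payload": {
  "rows": [
    [0.0016,-0.0004,0,0,0,0],
    [0.0024,-0.0006,0,0,0,0],
    [0.0024,-0.0006,0,0,0,0]
  ]
}}

```text
clock: 5.92
tcp_pos: [0.5208, 0.3928, 0.0439]
orientation: [-2.486, -1.911, 0.003]
contact_force: [-13.2, 1.5, 18.2]
grip_width: 0.0369
gripper_force: 65.2
```

Call:
{"api": "step_arm", "payload": {
  "rows": [
    [0.002,-0.0005,0.002,0,0,0],
    [0.004,-0.001,0.002,0,0,0],
    [0.004,-0.001,0.002,0,0,0]
  ]
}}

```text
clock: 6.17
tcp_pos: [0.521, 0.3927, 0.044]
orientation: [-2.484, -1.909, 0.008]
contact_force: [-15.6, 3.5, 13.5]
grip_width: 0.0368
gripper_force: 64.7
```

Run:
```python
from h import *
o=r.get_obs(); print(np.round(o["tcp_pos"],4),np.round(o["moment"],2),np.round(o["contact_force"],1))
a=eyes.grab_frame("wrist")[:,:,::-1]
b=eyes.grab_frame("side")[170:255,205:325,::-1]
cv2.imwrite("pics/w3.png",cv2.resize(a[60:320,170:400],None,fx=1.7,fy=2.2,interpolation=cv2.INTER_CUBIC))
w=cv2.resize(a[80:320,170:390],(440,480),interpolation=cv2.INTER_CUBIC)
s=cv2.resize(b,(360,255),interpolation=cv2.INTER_CUBIC)
out=np.zeros((480,800,3),np.uint8);out[:,:440]=w;out[:255,440:]=s
cv2.imwrite("pics/w3.png",out)
```

```text
[0.521  0.3927 0.044 ] [ 0.65  3.61 -0.57] [-15.6   3.5  13.5]
```

View pics/w3.png

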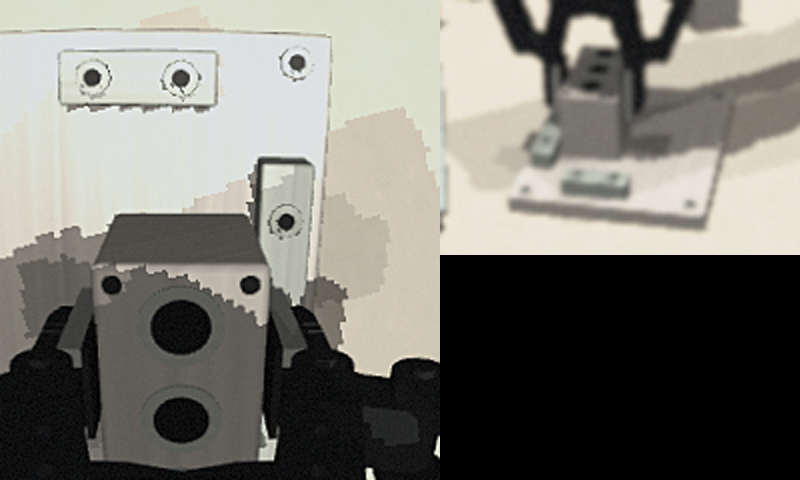

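The block's lower right edge sits against the fence, and the end stop is still about 30 mm ahead, at (135,104) in the crop. The lateral load of 15 N without motion fits that. Next I slide along the fence.

Call:
{"api": "step_arm", "payload": {
  "rows": [
    [0.001,0.008,0.001,0,0,0],
    [0.003,0.016,0.001,0,0,0],
    [0.005,0.024,0.001,0,0,0],
    [0.007,0.032,0.001,0,0,0],
    [0.009,0.04,0.001,0,0,0]
  ]
}}

```text
clock: 6.68
tcp_pos: [0.5256, 0.4072, 0.0441]
orientation: [-2.495, -1.905, 0.028]
contact_force: [-22.3, -15.5, 27.3]
grip_width: 0.0369
gripper_force: 66.4
```

Call:
{"api": "step_arm", "payload": {
  "rows": [
    [0.0005,0.002,0,0,0,0],
    [0.001,0.004,0,0,0,0],
    [0.001,0.004,0,0,0,0]
  ]
}}

```text
clock: 6.93
tcp_pos: [0.5265, 0.4105, 0.0441]
orientation: [-2.494, -1.906, 0.025]
contact_force: [-22.1, -14.1, 24.8]
grip_width: 0.0374
gripper_force: 66.1
```

Call:
{"api": "step_arm", "payload": {
  "rows": [
    [-0.002,0.0006,0.002,0,0,0],
    [-0.002,0.0006,0.002,0,0,0],
    [-0.002,0.0006,0.002,0,0,0]
  ]
}}

```text
clock: 7.18
tcp_pos: [0.5273, 0.4147, 0.0441]
orientation: [-2.491, -1.91, 0.012]
contact_force: [-9.9, -3.3, 2.7]
grip_width: 0.0372
gripper_force: 63.3
```

Call:
{"api": "step_arm", "payload": {
  "rows": [
    [0.0005,0.003,-0.0005,0,0,0],
    [0.001,0.006,-0.0005,0,0,0],
    [0.001,0.006,-0.0005,0,0,0]
  ]
}}

```text
clock: 7.43
tcp_pos: [0.5281, 0.4176, 0.044]
orientation: [-2.492, -1.909, 0.013]
contact_force: [-11.0, -5.1, 6.9]
grip_width: 0.0368
gripper_force: 63.6
```

Call:
{"api": "step_arm", "payload": {
  "rows": [
    [0.0004,0.002,0,0,0,0],
    [0.0008,0.004,0,0,0,0],
    [0.0008,0.004,0,0,0,0]
  ]
}}

```text
clock: 7.68
tcp_pos: [0.5288, 0.4201, 0.044]
orientation: [-2.492, -1.909, 0.012]
contact_force: [-10.5, -5.6, 5.5]
grip_width: 0.0366
gripper_force: 63.6
```

Call:
{"api": "step_arm", "payload": {
  "rows": [
    [0.0004,0.002,0,0,0,0],
    [0.0008,0.004,0,0,0,0],
    [0.0008,0.004,0,0,0,0]
  ]
}}

```text
clock: 7.93
tcp_pos: [0.5293, 0.4218, 0.044]
orientation: [-2.493, -1.909, 0.014]
contact_force: [-10.9, -6.8, 6.0]
grip_width: 0.0372
gripper_force: 63.8
```

Call:
{"api": "step_arm", "payload": {
  "rows": [
    [0.0004,0.002,0,0,0,0],
    [0.0008,0.004,0,0,0,0],
    [0.0008,0.004,0,0,0,0]
  ]
}}

```text
clock: 8.18
tcp_pos: [0.5294, 0.4219, 0.0441]
orientation: [-2.494, -1.909, 0.019]
contact_force: [-13.6, -11.8, 11.6]
grip_width: 0.0369
gripper_force: 64.5
```

Call:
{"api": "step_arm", "payload": {
  "rows": [
    [0.0004,0.002,0,0,0,0],
    [0.0008,0.004,0,0,0,0],
    [0.0008,0.004,0,0,0,0]
  ]
}}

```text
clock: 8.43
tcp_pos: [0.5294, 0.4221, 0.0442]
orientation: [2.495, 1.908, -0.025]
contact_force: [-16.2, -17.0, 16.8]
grip_width: 0.0367
gripper_force: 65.2
```

Call:
{"api": "step_arm", "payload": {
  "rows": [
    [-0.002,-0.004,0.001,0,0,0],
    [-0.003,-0.006,0.001,0,0,0],
    [-0.003,-0.006,0.001,0,0,0]
  ]
}}

```text
clock: 8.68
tcp_pos: [0.5293, 0.4219, 0.0442]
orientation: [2.494, 1.91, -0.013]
contact_force: [-6.7, -7.6, 1.4]
grip_width: 0.0368
gripper_force: 63.0
```

Call:
{"api": "step_arm", "payload": {
  "rows": [
    [0,0,0,0,0,0],
    [0,0,0,0,0,0],
    [0,0,0,0,0,0],
    [0,0,0,0,0,0]
  ],
  "jaw": 0.25
}}

```text
clock: 9.02
tcp_pos: [0.5326, 0.426, 0.0456]
orientation: [-2.492, -1.913, -0.003]
contact_force: [0.7, -0.3, 0.4]
grip_width: 0.0638
gripper_force: 0.0
```

Call:
{"api": "step_arm", "payload": {
  "rows": [
    [0,0,0.03,0,0,0],
    [0,0,0.07,0,0,0],
    [0,0,0.13,0,0,0],
    [0,0,0.2,0,0,0],
    [0,0,0.2,0,0,0]
  ]
}}

```text
clock: 9.43
tcp_pos: [0.5366, 0.4278, 0.1739]
orientation: [-2.492, -1.911, -0.022]
contact_force: [2.6, 0.5, 0.5]
grip_width: 0.0639
gripper_force: 0.0
```

Run:
```python
from h import *
o=r.get_obs(); print(np.round(o["tcp_pos"],4),np.round(o["orientation"],3),np.round(o["contact_force"],1))
a=eyes.grab_frame("wrist")[:,:,::-1]
cv2.imwrite("pics/w4.png",cv2.resize(a,(768,576),interpolation=cv2.INTER_CUBIC))
```

```text
[0.5366 0.4278 0.1739] [-2.492 -1.911 -0.022] [2.6 0.5 0.5]
```

View pics/w4.png

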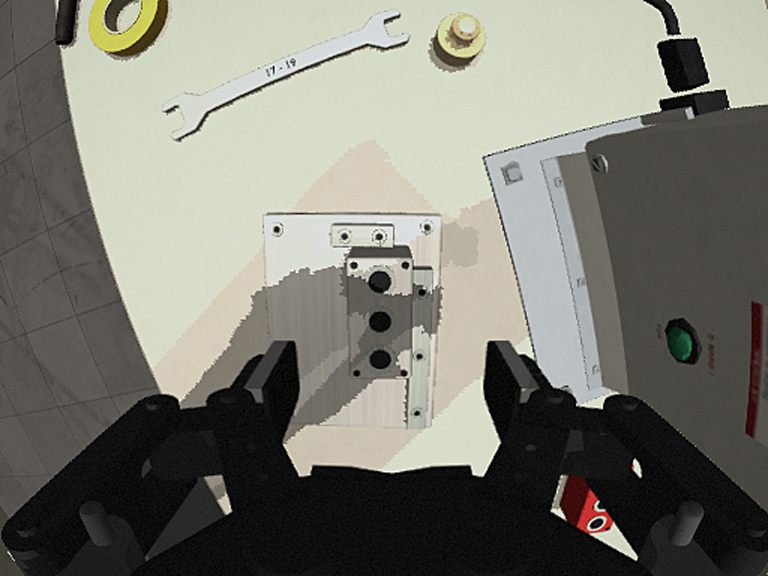

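The block sits square in the corner: its front is at (378,250) against the end stop and its right side at (411,315) along the fence. I'll let the arm settle before handing in.

Call:
{"api": "step_arm", "payload": {
  "rows": [
    [-0.02,0,0.03,0,0,0],
    [-0.03,0,0.05,0,0,0],
    [-0.03,0,0.05,0,0,0],
    [-0.03,0,0.05,0,0,0]
  ]
}}

```text
clock: 9.82
tcp_pos: [0.5141, 0.4258, 0.1952]
orientation: [-2.492, -1.913, -0.002]
contact_force: [0.4, 1.4, -0.9]
grip_width: 0.0639
gripper_force: 0.0
```

Run:
```python
from h import *
o=r.get_obs(); pf=np.round(o["contact_force"],1); print(pf,np.round(o["qvel"],3))
print(r.hand_in())
```

```text
[ 0.4  1.4 -0.9] [ 0.009  0.023 -0.003  0.01  -0.002 -0.003  0.002]
the job is handed in; nothing more can be done
None
```

The long block is released flat on the plate, against the long fence first and then the end stop, and the job was handed in at about 9.8 s; the last wrist picture shows it square in the corner, but no verdict came back.

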